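# Refit the microscope arm's clamp lever and lock the elbow

### The job

The clamp lever of the microscope arm is off: pick it up and push it onto the splined clamp stud on top of the arm's elbow, turning it gently by feel until the splines mesh and it slides fully home, hub flat on the collar. Choose the splines so that once tight the lever points out to the elbow's open side, away from both links; then swing it clockwise until the clamp comes up firm against its stop, and let go. Never force it, and leave the other things on the bench where they are.

Things in the scene. Friction and masses are not known exactly. Their poses are not given: they have to be found in the camera images.
- lever_hub (a point): the loose black clamp lever, lying flat on the bench (about 0.16 kg, mostly the steel-bushed hub). This point: centre of its round hub, on the bore axis, 14 mm above the hub's underside. Hub 34 mm across, 28 mm high, axis z (up). +x points along the handle: a bar 16 mm wide, 4 to 16 mm above the underside, ending in the grip
- lever_grip (a point): middle of the lever's round grip (20 mm in diameter, 42 mm long along +x), 95 mm from the hub axis and 10 mm above the hub's underside
- lever_bore (a point): centre of the bore at the hub's underside. The bore goes right through, with six equal internal splines 60 degrees apart: 17.5 mm across the lands, 23.5 mm across the grooves, grooves 6.2 mm wide, their centres at 0, 60, 120.. degrees from the lever's +x
- seat (a point): centre of the flat steel collar (34 mm across, 8 mm high) on the elbow of the microscope arm, 164 mm above the bench, fixed but elsewhere each time: the hub's underside must rest here. z is up, +x points to the elbow's open side. The white barrel below is 62 mm across; both links, 40 mm wide, lie at least 13 mm lower and leave at -135 and +135 degrees from +x
- stud (a point): centre of the tip of the upright splined clamp stud, which rises 22 mm out of the collar: six equal teeth 60 degrees apart, 5 mm wide, 22 mm over the teeth, 16 mm at the root, 0.7 mm chamfer over the last 2 mm. The angle of its teeth differs each time and is not given (this frame does not turn with it): feel or look for it. The lever fits in any of six positions
- clamp (a joint): turn of the clamp stud, rad: 0 to 0.25 as found (slack), growing clockwise seen from above, 1.0 fully tight at a hard stop (it backs off to -0.6); it does not tell where the teeth stand. Turning it tighter takes about 0.26 N m when slack and 0.44 N m just before the stop; it stays where it is left
- meter: bystander: yellow hand-held multimeter lying on the bench, 185 x 88 x 42 mm; origin under its centre
- board: bystander: green circuit board on brass stand-offs, 150 x 110 mm, origin under its centre. It lies near the microscope, which stands at the end of the link that leaves the elbow at +135 degrees, 475 mm from the elbow axis, its objective 128 mm above the bench and its top at 430 mm
- fans: bystander: pair of black 120 mm fans with wire guards, standing upright, 242 x 38 x 120 mm; origin under its centre
- driver: bystander: screwdriver lying on the bench; origin under its middle
Not all that is in view belongs to the job. Of the things that look like the part that bears lever_hub, the smaller one is meant.

How it is judged:
By the outcome, as a careful person would: the job done as asked, in the order asked, and still so for the second after the job is handed in, with the robot touching nothing.
It also fails if it takes over 48 s, if anything falls off the work surface, if the arm or the gripper's body presses on something with over 40 N, if the wrist force passes 120 N, or if a joint passes its speed limit or range.

### The arm

A 7-joint arm with a two-finger parallel gripper is mounted at the origin on the work surface. World frame = base frame: x ahead of the robot, y to its left, z up, the work surface at z = 0. Lengths are in m, angles in rad, forces in N, time in s.
With the tool pointing down it reaches from about 0.4 to 0.85 m from the base axis. Payload 4.5 kg.
Tool frame: the origin (TCP) lies on the centre line of the jaws, within the pads' length; the fingertips stand 17 mm ahead of it and the grasp point (between the pads) lies 2 mm behind it; z points along the fingers, x is the direction in which the jaws open and shut, and the axes are right-handed (so a half turn about z gives the same grasp; the last joint's range is limited). The gripper opens to 88 mm and grips with 3 to 60 N. Pads are 18 mm wide; open, the fingers measure 123 mm over their backs; the gripper's body (75 mm by 187 mm) begins 45 mm behind the grasp point.
Start: joints at [1.236, 0.689, -0.195, 1.565, 0.157, 0.902, -0.215], TCP at [0.225, -0.583, 0.256] pointing down, gripper open.
Joint ranges: [-3.01, 3.01], [-0.46, 2.08], [-1.47, 1.51], [0.13, 2.56], [-1, 4.14], [0.04, 2.09], [-2.66, 2.66]. Speed limits (rad/s): [2.57, 2.57, 3.14, 3.14, 3.14, 3.14, 3.14].

### API

Orientations are given as a unit quaternion [x, y, z, w].
In Python, from station import env, optics gives the robot as it stands.
- The arm moves only by the tool jog_arm, never from a script. Its argument "series" is a list of rows, each a list of 7 numbers: the shift along the tool's x, y, z in cm, then the turn, a rotation vector about the tool's x, y, z in rad, then the gripper command: -1 is shut, 1 is fully open, values between are in proportion. In form: [[dx, dy, dz, rx, ry, rz, hand], ...]. A call has 1 to 20 rows; each row shifts and turns the commanded pose from where the row before left it, along the tool's axes as they then stand; what a row does not reach is not made up. A row lasts 1/8 s, in which the tool goes at most 62.5 mm and 10.7 degrees, less where a joint would pass 70% of its speed; a pose out of reach is approached as far as the arm can. A call with a gripper value outside its range is refused whole. The fingers move at their own pace and stop on an object; the grip force is fixed at half the most. Time passes only in rows, so rows that do not move let the fingers close. It gives the time, the measured TCP pose, the force and the opening at its end, in the units of the state.
- env.get_obs(): the state, without advancing time (a new reading comes with each control period).
- optics.camera(name): name is "scene" or "top"; returns a dict with "color" (480x640x3 uint8, red, green, blue), "camera_matrix" (3x3 intrinsics, pixels), "T" (4x4, takes a point from camera to world coordinates). Camera axes: x right, y up, looking along -z (the intrinsics and any distortion apply to the point x, -y, -z); pixel columns grow to the right and rows downward; lengths in m; the calibration is good to about 2 mm. A picture is of the moment at which its call begins. There is no depth.
- env.finish_job(): hands the job in, once; it reports no verdict.
The state is a dict: "time": time; "joint_positions": joint angles; "joint_vel": joint speeds; "joint_torque": joint torques, N m; "tool_pos": TCP position; "tool_rot": TCP orientation; "ft_force": force on the tool from outside, world axes, zero at the start; "wrist_torque": the same for the moment, N m; "finger_gap": finger opening in m.
Only numpy, scipy, OpenCV 4.12 (cv2) and the standard library are available. Lean on these libraries where they do the work, as an engineer would, in place of code of your own. Each camera call takes 0.05 s, during which the arm holds its last target.

## Working session

There is one attempt and no reset: what is moved stays moved. The work goes in short steps, Python scripts to look and compute and a tool call to move; the robot and the scene stay as the last step left them, time stands still between calls to the robot, and variables do not carry over. Pictures are saved under pics/ and viewed, and the job is handed in when it is done.

Besides the shell and the picture viewer there is one more tool, called after "Call:" by a JSON object that holds its "fn" and its "kwargs". jog_arm: Moves the arm, as the interface text tells. Its arguments: {"type":"object","properties":{"series":{"type":"array"}},"required":["series"]}

```bash
mkdir -p pics; ls; cat > h.py <<'E'
import numpy as np, cv2
from scipy.spatial.transform import Rotation as R
from station import env, optics
def snap(n,f):
    c=optics.camera(n); cv2.imwrite(f,c["color"][:,:,::-1]); np.savez(f[:-4]+".npz",K=c["camera_matrix"],T=c["T"],**{k:v for k,v in c.items() if k not in("color","camera_matrix","T")}); return c
def ray(c,u,v):
    K,T=c["camera_matrix"],c["T"]; p=np.linalg.inv(K)@[u,v,1.]; d=T[:3,:3]@(p*[1,-1,-1]); return T[:3,3],d/np.linalg.norm(d)
def onz(c,u,v,z):
    o,d=ray(c,u,v); return o+d*(z-o[2])/d[2]
def proj(c,p):
    q=c["T"][:3,:3].T@(np.array(p)-c["T"][:3,3]); q=q*[1,-1,-1]; w=c["camera_matrix"]@q; return w[:2]/w[2]
E
python3 - <<'E'
from h import *
for n in("scene","top"):
    c=snap(n,f"pics/{n}0.png"); print(n,c.keys(),c["camera_matrix"],c["T"])
print(env.get_obs())
E
```

```text
pics
scene dict_keys(['color', 'camera_matrix', 'T']) [[623.64004762   0.         327.37728936]
 [  0.         623.64004762 239.15980331]
 [  0.           0.           1.        ]] [[-0.74287612 -0.36868163  0.55875659  1.44094411]
 [ 0.66895    -0.37727217  0.64044641  0.96372747]
 [-0.02531752  0.84955257  0.52689606  0.94814574]
 [ 0.          0.          0.          1.        ]]
top dict_keys(['color', 'camera_matrix', 'T']) [[441.56736598   0.         316.17861791]
 [  0.         441.56736598 245.40173949]
 [  0.           0.           1.        ]] [[ 0.01452176  0.99293067 -0.11780412  0.4500902 ]
 [-0.9996747   0.01194693 -0.02253371 -0.04998403]
 [-0.02096701  0.11809303  0.99278116  1.23881614]
 [ 0.          0.          0.          1.        ]]
{'time': 0.1, 'joint_positions': array([ 1.23579886,  0.68988685, -0.19451541,  1.56621929,  0.1573109 ,
        0.90256365, -0.21508   ]), 'joint_vel': array([ 0.00071617, -0.00268286,  0.00064423, -0.00145029,  0.00034169,
        0.00109997,  0.00134828]), 'joint_torque': array([-2.08659600e-03, -5.28505719e+01, -1.27097692e+00, -1.53837508e+01,
       -5.24460047e-02,  2.01282979e-03,  4.10536279e-05]), 'tool_pos': array([ 0.22506387, -0.58248272,  0.25500393]), 'tool_rot': array([ 8.24797991e-01, -5.65426886e-01, -7.33126321e-04, -4.15295063e-04]), 'ft_force': array([ 0.47925053, -1.21096983, -0.50337912]), 'wrist_torque': array([-0.06034618, -0.04767011,  0.03056453]), 'finger_gap': 0.0879909122562083}
```

View pics/scene0.png

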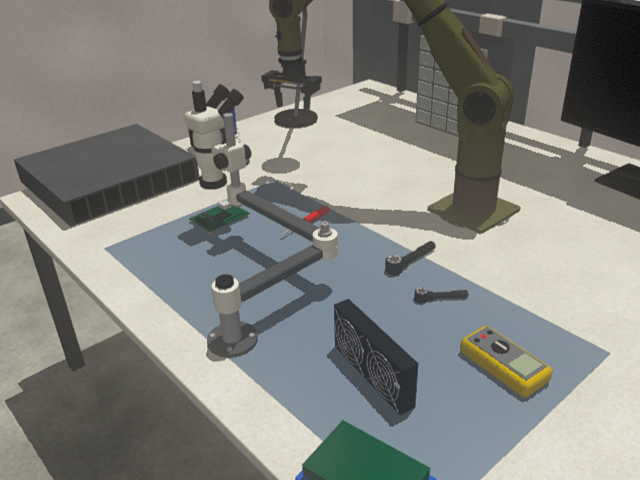

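View pics/top0.png

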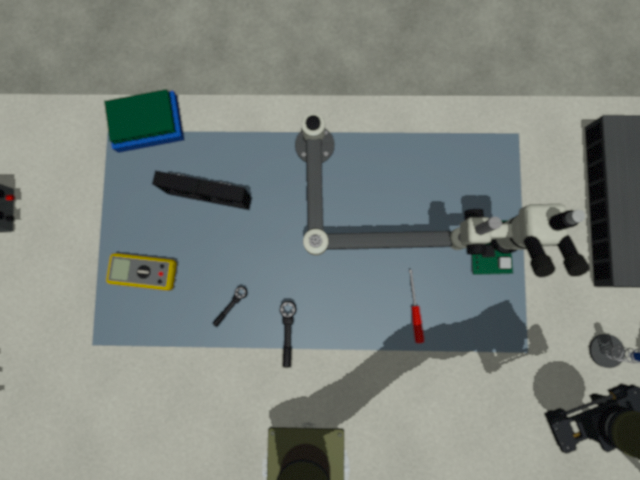

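The top picture shows two lever candidates. One has its hub at about (240,292) and grip at about (216,323). The other, longer and thicker, has its hub at (288,308) and grip at (287,365). The smaller one should be the lever meant. The elbow stud is at (316,240), with links leaving up and to the right in the image, so the open side is down-left.

```bash
python3 - <<'E'
from h import *
a=cv2.imread("pics/top0.png"); b=cv2.imread("pics/scene0.png")
A=cv2.resize(a[270:380,195:315],None,fx=4,fy=4,interpolation=cv2.INTER_CUBIC)
B=cv2.resize(a[215:265,290:342],None,fx=6,fy=6,interpolation=cv2.INTER_CUBIC)
C=cv2.resize(b[215:265,295:355],None,fx=5,fy=5,interpolation=cv2.INTER_CUBIC)
o=np.zeros((600,800,3),np.uint8)
o[:A.shape[0],:A.shape[1]]=A;o[:B.shape[0],485:485+B.shape[1]]=B[:, :315];o[305:305+C.shape[0],485:785]=C
cv2.imwrite("pics/crop1.png",o)
d=np.load("pics/top0.npz"); c=dict(camera_matrix=d["K"],T=d["T"])
g=cv2.cvtColor(a,cv2.COLOR_BGR2GRAY)
m=((g<62)&(a.max(2)<75)).astype(np.uint8); m[:270]=0; m[:,:195]=0; m[380:]=0; m[:,315:]=0
n,l,s,ce=cv2.connectedComponentsWithStats(m)
for i in range(1,n):
    if s[i,4]>40:
        pts=np.argwhere(l==i)[:,::-1].astype(np.float32); r=cv2.minAreaRect(pts); print(s[i],r)
        for p in cv2.boxPoints(r): print(p,onz(c,*p,0.01).round(4))
for z in (.164,.186): print(onz(c,316,240,z))
E
```

```text
[213 295  27  31 190] ((225.26333618164062, 310.43194580078125), (7.155416965484619, 35.467472076416016), 40.81508255004883)
[210.96452 321.51477] [0.3808 0.2653 0.01  ]
[234.14677 294.67218] [0.4554 0.2038 0.01  ]
[239.56215 299.34912] [0.4427 0.1882 0.01  ]
[216.3799 326.1917] [0.3684 0.2498 0.01  ]
[283 316  10  51 352] ((287.5, 341.0), (50.0, 9.0), 90.0)
[283. 316.] [0.3989 0.0665 0.01  ]
[292. 316.] [0.3993 0.0417 0.01  ]
[292. 366.] [0.2651 0.0388 0.01  ]
[283. 366.] [0.2646 0.0633 0.01  ]
[ 0.59097883 -0.02495568  0.164     ]
[ 0.58809503 -0.02546798  0.186     ]
```

View pics/crop1.png

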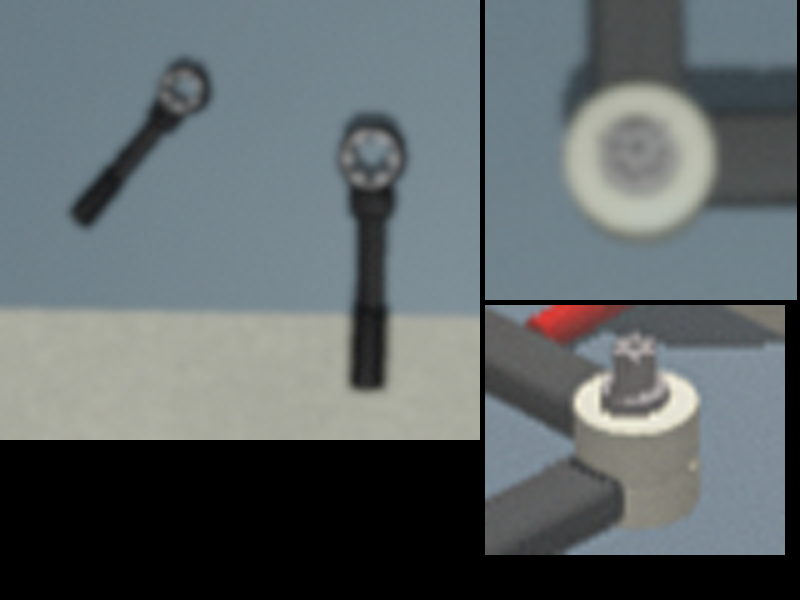

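The enlarged crop confirms it. The hub-to-grip-end length is about 115 mm for the lever at (241,292), matching the given 116 mm. The lever at (288,308) is about 160 mm long, so the left one is meant. Next I measure the hub and elbow precisely in both views.

```bash
python3 - <<'E'
from h import *
def L(f):
    d=np.load(f"pics/{f}.npz"); return cv2.imread(f"pics/{f}.png"),dict(camera_matrix=d["K"],T=d["T"])
a,ct=L("top0"); b,cs=L("scene0")
# upscaled crops
def crop(im,x,y,w,h,f): return cv2.resize(im[y:y+h,x:x+w],None,fx=f,fy=f,interpolation=cv2.INTER_CUBIC)
o=np.zeros((600,800,3),np.uint8)
A=crop(a,205,280,45,50,8);B=crop(b,405,275,70,35,6);C=crop(a,296,220,40,40,8)[:280]
D=crop(b,300,212,50,50,5)
o[:400,:360]=A;o[0:210,370:790]=B;o[215:495,370:690]=C
cv2.imwrite("pics/crop2.png",o)
cv2.imwrite("pics/crop3.png",np.hstack([crop(b,305,215,40,50,10)]))
# white barrel in top
hsv=cv2.cvtColor(a,cv2.COLOR_BGR2HSV); m=(hsv[...,2]>150)&(hsv[...,1]<60)
m=m.astype(np.uint8); m[:222]=0;m[262:]=0;m[:,:298]=0;m[:,335:]=0
cn=max(cv2.findContours(m,0,1)[0],key=cv2.contourArea); e=cv2.fitEllipse(cn); print("barrel",e, onz(ct,*e[0],.156))
E
```

```text
barrel ((315.16448974609375, 241.27755737304688), (23.20685577392578, 23.942325592041016), 85.80622100830078) [ 0.5888173  -0.02274934  0.156     ]
```

View pics/crop2.png

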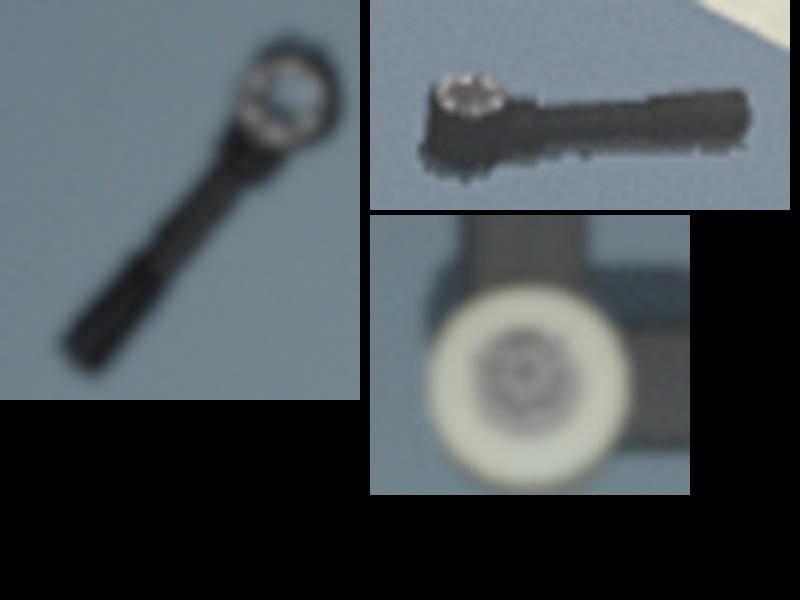

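View pics/crop3.png

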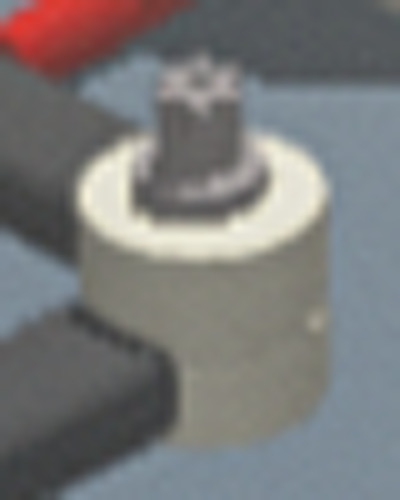

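The steel ring of the small hub is at about (240.2,291.8) in the top view and (421.2,290.1) in the scene view. The stud tip is at about (324.7,222.7) in the scene view. I'll refine these with masks and cast rays.

```bash
cat >> h.py <<'E'
def L(f):
    d=np.load(f"pics/{f}.npz"); return cv2.imread(f"pics/{f}.png"),dict(camera_matrix=d["K"],T=d["T"])
def tri(*cu):
    A=np.zeros((3,3));q=np.zeros(3);rs=[]
    for c,p in cu:
        o,d=ray(c,*p);P=np.eye(3)-np.outer(d,d);A+=P;q+=P@o
    return np.linalg.solve(A,q)
E
python3 - <<'E'
from h import *
a,ct=L("top0"); b,cs=L("scene0")
pt,ps=(240.2,291.8),(421.2,290.1)
print("ring top z.028",onz(ct,*pt,.028),"scene",onz(cs,*ps,.028),"tri",tri((ct,pt),(cs,ps)))
# ring by local contrast
for im,c,(x,y),r,n in((a,ct,pt,8,"t"),(b,cs,ps,8,"s")):
    k=6; x0,y0=int(x)-r,int(y)-r; g=im[y0:y0+2*r+1,x0:x0+2*r+1].astype(int); 
    warm=(g[...,2]-g[...,0]); print(n,x0,y0); print(warm)
# stud/collar: top dark collar circle (z .164) ; scene tip
print("seat top collar z.164",onz(ct,(525-370+.5)/8-.5+296,(383-215+.5)/8-.5+220,.164))
print("tip scene z.186",onz(cs,(200.5)/10-.5+305,(82.5)/10-.5+215,.186))
print("barrel scene z.156", onz(cs,(203.5)/10-.5+305,(197)/10-.5+215,.156))
# lever axis
g=cv2.cvtColor(a,cv2.COLOR_BGR2GRAY)
m=((g<75)).astype(np.uint8); m[:296]=0;m[:,:205]=0;m[335:]=0;m[:,240:]=0
p=np.argwhere(m)[:,::-1].astype(np.float32); v=cv2.fitLine(p,cv2.DIST_L2,0,.01,.01).ravel(); print(len(p),v)
P=onz(ct,v[2],v[3],.012);Q=onz(ct,v[2]-20*v[0]*np.sign(v[0]),v[3]-20*v[1]*np.sign(v[0]),.012);d=Q-P;print("lever deg",np.degrees(np.arctan2(d[1],d[0])),P,Q)
E
```

```text
ring top z.028 [0.46335423 0.18368266 0.028     ] scene [0.45899794 0.18327899 0.028     ] tri [0.46239861 0.18427204 0.03013483]
t 232 283
[[-26 -26 -26 -26 -27 -26 -25 -25 -26 -24 -25 -26 -26 -25 -25 -25 -25]
 [-27 -26 -26 -26 -26 -25 -25 -22 -19 -22 -24 -23 -24 -26 -24 -25 -25]
 [-26 -26 -25 -27 -25 -24 -20 -19 -16 -17 -17 -21 -20 -22 -23 -25 -25]
 [-27 -26 -26 -24 -23 -20 -15 -11  -9  -9 -10 -14 -15 -20 -21 -24 -25]
 [-27 -27 -26 -25 -21 -12  -6  -2  -3  -3  -2  -5  -9 -15 -20 -24 -25]
 [-27 -25 -23 -20 -12  -6  -2  -4  -3  -4  -3  -3  -2  -9 -17 -22 -25]
 [-26 -26 -23 -15  -6  -2  -4  -8 -11 -10 -10  -8  -3  -3 -12 -20 -23]
 [-26 -25 -20 -10  -2  -2  -7 -14 -20 -21 -18 -12  -6  -3  -9 -19 -25]
 [-26 -24 -17  -7  -2  -3 -10 -18 -23 -24 -20 -14  -8  -3  -8 -18 -23]
 [-27 -23 -15  -6  -2  -5 -12 -20 -22 -24 -22 -18 -11  -6  -7 -16 -22]
 [-25 -23 -14  -3   0  -1  -9 -14 -19 -20 -20 -16 -10  -6  -8 -17 -24]
 [-25 -22 -10  -3   1   0  -5  -8 -15 -13 -12  -8  -7  -4  -9 -19 -24]
 [-23 -19  -9  -2  -1  -2  -3  -7  -7  -8  -5  -3  -3  -4 -15 -21 -24]
 [-21 -15  -7   0  -1  -1  -3  -4  -3
[... 1089 characters left out ...]
  1   0  -2  -5  -2]
 [-26 -17  -3  -5  -6  -4  -5   0  -3  -1  -1  -4  -5  -2  -6  -3  -1]
 [-25 -14  -2  -2  -4  -5  -6  -6  -4  -3  -3  -3  -5  -4  -3  -5  -1]
 [-26 -14  -8  -6  -4  -5  -7  -3  -3  -3  -7  -3  -5  -6  -3  -3  -6]
 [-26 -12  -9  -3  -5  -4  -6  -5  -5  -6  -2  -4  -5  -4  -3  -4  -3]
 [-24  -8  -4  -4  -5  -5  -4  -3  -5  -4  -4  -4  -2  -5  -4  -2  -4]]
seat top collar z.164 [ 0.58955548 -0.02236697  0.164     ]
tip scene z.186 [ 0.58714213 -0.02351298  0.186     ]
barrel scene z.156 [ 0.58993813 -0.02053161  0.156     ]
216 [  0.6364394  -0.7713267 225.63889   310.74075  ]
lever deg 141.72831689474418 [0.41094496 0.22531879 0.012     ] [0.36841541 0.25887249 0.012     ]
```

```bash
cat >> h.py <<'E'
def pose():
    o=env.get_obs(); M=R.from_quat(o["tool_rot"]).as_matrix(); return np.array(o["tool_pos"]),M,o
def plan(wps,hand,start=None):
    "wps: (x,y,z,yawdeg,n)"
    p,M,o=pose()
    rows=[]
    for x,y,z,yaw,n in wps:
        c,s=np.cos(np.radians(yaw)),np.sin(np.radians(yaw)); G=np.array([[c,s,0],[s,-c,0],[0,0,-1.]])
        tgt=np.array([x,y,z]); rv=R.from_matrix(M.T@G).as_rotvec(); st=(tgt-p)/n
        for i in range(n):
            sh=(M.T@st*100).round(2); r=(rv/n).round(3); rows.append([*sh,*r,hand])
            p=p+M@sh/100; M=M@R.from_rotvec(r).as_matrix()
    print(", ".join("["+",".join(f"{v:g}" for v in r)+"]" for r in rows)); print(len(rows),p.round(4),"yaw",np.degrees(np.arctan2(M[1,0],M[0,0])).round(2))
E
python3 - <<'E'
from h import *
p,M,o=pose();print(M.round(3))
plan([(.40,-.32,.256,-20,6),(.44,.0,.256,25,6),(.4615,.1845,.15,51.7,5)],1)
E
```

```text
[[ 0.361 -0.933 -0.001]
 [-0.933 -0.361  0.002]
 [-0.002  0.    -1.   ]]
[-3.03,-4.3,-0.01,-0,0,-0.142,1], [-2.39,-4.68,-0.01,-0,0,-0.142,1], [-1.7,-4.97,-0.01,-0,0,-0.142,1], [-0.98,-5.16,-0.01,-0,0,-0.142,1], [-0.24,-5.25,-0.01,-0,0,-0.142,1], [0.5,-5.23,-0.01,-0,0,-0.142,1], [-1.2,-5.24,0.01,-0,0,-0.131,1], [-0.51,-5.35,0.01,-0,0,-0.131,1], [0.2,-5.37,0.01,-0,0,-0.131,1], [0.9,-5.3,0.01,-0,0,-0.131,1], [1.58,-5.14,0.01,-0,0,-0.131,1], [2.24,-4.89,0.01,-0,0,-0.131,1], [1.95,-3.16,2.12,-0,-0,-0.093,1], [2.23,-2.97,2.12,-0,-0,-0.093,1], [2.5,-2.75,2.12,-0,-0,-0.093,1], [2.74,-2.5,2.12,-0,-0,-0.093,1], [2.96,-2.24,2.12,-0,-0,-0.093,1]
17 [0.4614 0.1845 0.15  ] yaw 51.63
```

Call:
{"fn": "jog_arm", "kwargs": {"series": [[-3.03,-4.3,0,0,0,-0.142,1],[-2.39,-4.68,0,0,0,-0.142,1],[-1.7,-4.97,0,0,0,-0.142,1],[-0.98,-5.16,0,0,0,-0.142,1],[-0.24,-5.25,0,0,0,-0.142,1],[0.5,-5.23,0,0,0,-0.142,1],[-1.2,-5.24,0,0,0,-0.131,1],[-0.51,-5.35,0,0,0,-0.131,1],[0.2,-5.37,0,0,0,-0.131,1],[0.9,-5.3,0,0,0,-0.131,1],[1.58,-5.14,0,0,0,-0.131,1],[2.24,-4.89,0,0,0,-0.131,1],[1.95,-3.16,2.12,0,0,-0.093,1],[2.23,-2.97,2.12,0,0,-0.093,1],[2.5,-2.75,2.12,0,0,-0.093,1],[2.74,-2.5,2.12,0,0,-0.093,1],[2.96,-2.24,2.12,0,0,-0.093,1],[0,0,0,0,0,0,1]]}}

```text
time: 2.35
tool_pos: [0.461, 0.1871, 0.1484]
tool_rot: [0.899, 0.438, -0.0, -0.001]
ft_force: [-0.4, 0.6, 0.9]
finger_gap: 0.0881
```

```bash
python3 - <<'E'
from h import *
b=snap("scene","pics/s1.png"); a=snap("top","pics/t1.png")
p,M,o=pose();print(p,o["joint_positions"].round(2),M.round(3))
x=cv2.imread("pics/s1.png")[180:340,340:520];y=cv2.imread("pics/t1.png")[220:350,190:310]
cv2.imwrite("pics/c4.png",np.hstack([cv2.resize(x,(450,400)),cv2.resize(y,(350,400))]))
plan([(.4615,.1845,.15,51.7,1),(.4615,.1845,.021,51.7,5)],1)
E
```

```text
[0.46141948 0.18325455 0.14934534] [-0.13  0.75 -0.56  2.03  0.74  0.57 -0.32] [[ 0.621  0.784 -0.001]
 [ 0.784 -0.621 -0.001]
 [-0.002 -0.    -1.   ]]
[0.1,-0.07,-0.07,-0,0.002,-0.002,1], [-0,-0,2.58,-0,-0,0,1], [-0,-0,2.58,-0,-0,0,1], [-0,-0,2.58,-0,-0,0,1], [-0,-0,2.58,-0,-0,0,1], [-0,-0,2.58,-0,-0,0,1]
6 [0.4615 0.1845 0.021 ] yaw 51.72
```

View pics/c4.png

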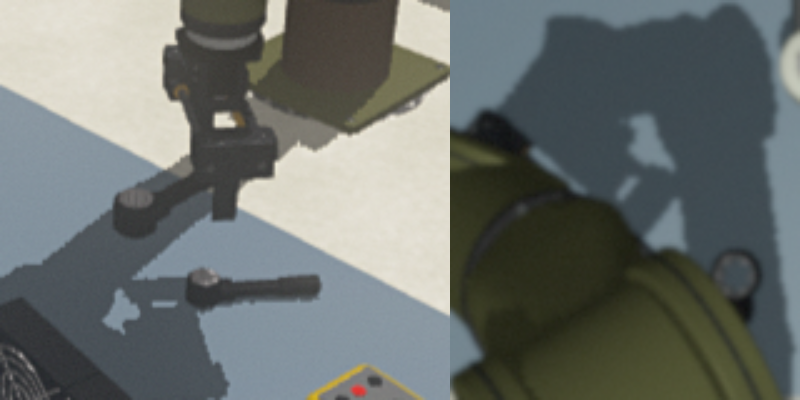

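Call:
{"fn": "jog_arm", "kwargs": {"series": [[0,0,2.58,0,0,0,1],[0,0,2.58,0,0,0,1],[0,0,2.58,0,0,0,1],[0,0,2.58,0,0,0,1],[0,0,2.4,0,0,0,1],[0,0,0,0,0,0,-1],[0,0,0,0,0,0,-1],[0,0,0,0,0,0,-1],[0,0,0,0,0,0,-1]]}}

```text
time: 3.58
tool_pos: [0.4623, 0.1838, 0.0232]
tool_rot: [0.9, 0.435, 0.001, -0.0]
ft_force: [0.4, -0.1, 0.0]
finger_gap: 0.0502
```

```bash
python3 - <<'E'
from h import *
p,M,o=pose();print(p,o["ft_force"],o["wrist_torque"],o["finger_gap"])
E
```

```text
[0.46225327 0.18376799 0.02324758] [ 0.43126418 -0.14143434  0.00045859] [ 0.02186917 -0.13172125  0.02435437] 0.050239381016974484
```

Call:
{"fn": "jog_arm", "kwargs": {"series": [[0,0,0.2,0,0,0,-1],[0,0,0,0,0,0,-1],[0,0,0,0,0,0,-1],[0,0,0,0,0,0,-1],[0,0,0,0,0,0,-1]]}}

```text
time: 4.2
tool_pos: [0.4621, 0.184, 0.0205]
tool_rot: [0.9, 0.435, 0.0, -0.0]
ft_force: [0.7, 0.9, -0.5]
finger_gap: 0.0332
```

```bash
python3 - <<'E'
from h import *
a,ct=L("top0")
# link edges: sample mask of links
g=cv2.cvtColor(a,cv2.COLOR_BGR2GRAY); hsv=cv2.cvtColor(a,cv2.COLOR_BGR2HSV)
def edge(vals): 
    d=np.diff(cv2.GaussianBlur(vals.astype(np.float32).reshape(-1,1),(1,3),0).ravel()); return d
print(a[222:256:1,400].tolist()); print(a[190,296:336].tolist())
b,cs=L("scene0")
E
```

```text
[[133, 124, 107], [126, 118, 100], [111, 102, 88], [88, 81, 68], [75, 70, 58], [74, 67, 56], [74, 68, 56], [75, 68, 57], [71, 65, 55], [69, 66, 57], [64, 62, 57], [65, 67, 64], [70, 72, 69], [73, 74, 71], [74, 74, 72], [77, 76, 75], [78, 78, 74], [77, 77, 75], [78, 80, 75], [78, 79, 75], [80, 81, 77], [80, 81, 77], [80, 82, 77], [77, 77, 74], [71, 71, 66], [79, 76, 68], [103, 97, 85], [129, 120, 105], [136, 126, 110], [137, 128, 111], [137, 129, 111], [137, 129, 112], [138, 129, 111], [138, 128, 112]]
[[131, 122, 103], [131, 121, 104], [131, 121, 104], [131, 122, 104], [132, 122, 105], [131, 122, 104], [132, 123, 105], [130, 120, 103], [127, 118, 100], [112, 103, 87], [85, 78, 67], [65, 63, 56], [66, 65, 62], [71, 71, 68], [74, 75, 71], [74, 75, 73], [77, 77, 73], [77, 76, 73], [75, 77, 73], [76, 75, 72], [77, 77, 73], [76, 76, 73], [76, 76, 72], [76, 76, 73], [73, 72, 70], [79, 77, 71], [101, 96, 84], [122, 113, 97], [131, 121, 104], [132, 122, 105], [131, 122, 104], [131, 121, 104], [132, 122, 104], [132, 122, 105], [131, 122, 104], [132, 122, 105], [132, 122, 105], [132, 123, 106], [132, 123, 105], [131, 122, 103]]
```

Call:
{"fn": "jog_arm", "kwargs": {"series": [[0,0,-2,0,0,0,-1],[0,0,-5,0,0,0,-1],[0,0,-6,0,0,0,-1],[0,0,-6,0,0,0,-1],[0,0,-2,0,0,0,-1],[0,0,0,0,0,0,-1]]}}

```text
time: 4.95
tool_pos: [0.462, 0.1834, 0.2313]
tool_rot: [0.9, 0.435, 0.001, 0.0]
ft_force: [0.2, 0.3, -2.7]
finger_gap: 0.0332
```

```bash
python3 - <<'E'
from h import *
a,ct=L("top0"); w=a[...,0].astype(int)-a[...,2]
m=(w<11)&(a.max(2)<100)
H=[];V=[]
for u in range(345,435,3):
    r=[v for v in range(225,260) if m[v,u]]
    H.append((u,np.mean(r)))
for v in range(160,220,3):
    r=[u for u in range(296,340) if m[v,u]]
    V.append((np.mean(r),v))
for n,Pp in(("H",H),("V",V)):
    v=cv2.fitLine(np.array(Pp,np.float32),cv2.DIST_HUBER,0,.01,.01).ravel()
    A=onz(ct,*(v[2:]-v[:2]*40),.15);B=onz(ct,*(v[2:]+v[:2]*40),.15);d=B-A;print(n,v,A,B,np.degrees(np.arctan2(d[1],d[0])))
plan([(.50,.10,.25,75,4),(.589,-.0225,.25,95,4)],-1)
E
```

```text
H [ 9.9970597e-01 -2.4248138e-02  3.8250000e+02  2.3955000e+02] [ 0.59228697 -0.09051102  0.15      ] [ 0.59946266 -0.28825283  0.15      ] -87.92175397958665
V [1.4592801e-02 9.9989355e-01 3.1414999e+02 1.8939999e+02] [ 0.82570216 -0.01502747  0.15      ] [ 0.61945327 -0.02108139  0.15      ] -178.3187066620288
[-1.04,2.04,-0.47,0,-0,-0.102,-1], [-1.25,1.92,-0.47,0,-0,-0.102,-1], [-1.43,1.79,-0.47,0,-0,-0.102,-1], [-1.61,1.63,-0.47,0,-0,-0.102,-1], [-2.38,2.94,0.01,0,-0,-0.087,-1], [-2.63,2.73,0.01,0,-0,-0.087,-1], [-2.86,2.49,0.01,0,-0,-0.087,-1], [-3.06,2.23,0.01,0,-0,-0.087,-1]
8 [ 0.589  -0.0225  0.2499] yaw 94.9
```

Call:
{"fn": "jog_arm", "kwargs": {"series": [[-1.04,2.04,-0.47,0,0,-0.102,-1],[-1.25,1.92,-0.47,0,0,-0.102,-1],[-1.43,1.79,-0.47,0,0,-0.102,-1],[-1.61,1.63,-0.47,0,0,-0.102,-1],[-2.38,2.94,0,0,0,-0.087,-1],[-2.63,2.73,0,0,0,-0.087,-1],[-2.86,2.49,0,0,0,-0.087,-1],[-3.06,2.23,0,0,0,-0.107,-1],[0,0,0,0,0,0,-1],[0,0,0,0,0,0,-1]]}}

```text
time: 6.2
tool_pos: [0.5877, -0.0214, 0.2475]
tool_rot: [0.668, 0.744, -0.001, -0.001]
ft_force: [-0.1, 0.3, -1.8]
finger_gap: 0.0332
```

```bash
python3 - <<'E'
from h import *
b=snap("scene","pics/s2.png"); snap("top","pics/t2.png")
p,M,o=pose();print(p,np.degrees(np.arctan2(M[1,0],M[0,0])),o["ft_force"],o["wrist_torque"],o["joint_positions"].round(2))
x=cv2.imread("pics/s2.png")[150:270,265:385]
t=cv2.imread("pics/scene0.png")[216:232,315:335]
cv2.imwrite("pics/c5.png",np.hstack([cv2.resize(x,(400,400),interpolation=2),cv2.resize(t,(400,320),interpolation=2)[:400] if 0 else cv2.copyMakeBorder(cv2.resize(t,(400,320),interpolation=2),0,80,0,0,0)]))
# tip plane coordinates
cs=b
for du,dv in((0,0),): pass
E
```

```text
[ 0.58793415 -0.02067785  0.24858738] 96.22412703640695 [ 0.36414028  0.6310766  -2.31164876] [ 0.08477621 -0.18438842  0.00308023] [ 0.47  0.8  -0.95  1.67  0.73  1.07  0.96]
```

View pics/c5.png

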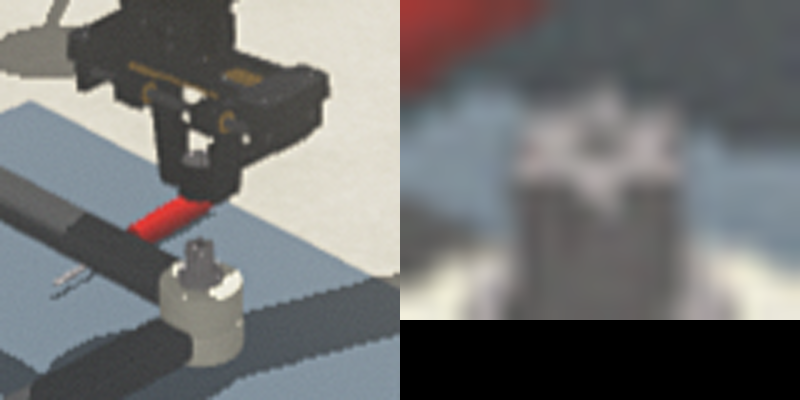

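View pics/t2.png

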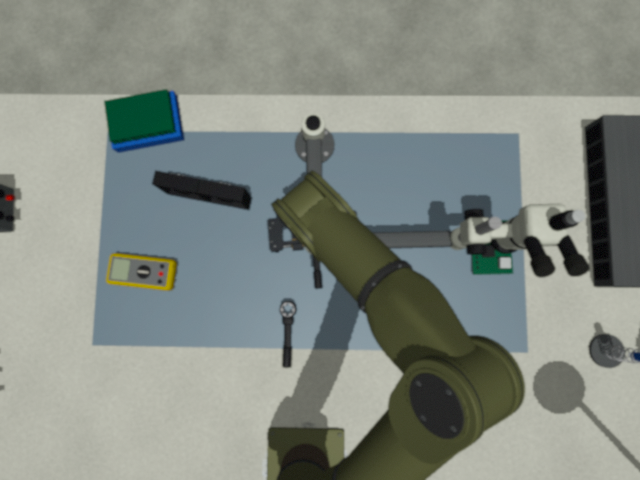

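The tip crop shows the six-tooth star. One tooth points almost straight down in the image, at crop (605,205), and its opposite points up at (610,88). The others are at about (528,112), (530,160), (680,118) and (685,158). Converting these to angles:

```bash
python3 - <<'E'
from h import *
b,cs=L("scene0")
P=[(205,205),(210,88),(128,112),(130,160),(280,118),(285,158)]
W=np.array([onz(cs,(x+.5)/20-.5+315,(y+.5)/20-.5+216,.186) for x,y in P]); c=W.mean(0); print(c)
for w in W: d=w-c; print(np.hypot(*d[:2])*1e3,np.degrees(np.arctan2(d[1],d[0])),np.degrees(np.arctan2(d[1],d[0]))%60)
E
```

```text
[ 0.58591304 -0.02383062  0.186     ]
15.48771866721411 47.611548731061795 47.611548731061795
12.564691479234474 -133.85779022951718 46.14220977048282
11.945136040634551 -78.84494413040976 41.15505586959024
10.213701365419695 -16.465321779424265 43.534678220575735
10.198680231251997 166.74400963788906 46.744009637889064
10.642588221111463 111.57956569793335 51.57956569793335
```

Teeth stand at about 46° mod 60. The links leave at −88° and +2°, so the open side is about 137°. Tightening takes 43–57° clockwise, so mounting at about 166° gives a final pointing of 109–123°. The next choice, 226°, is worse. I'll go to lever 166°, just above the stud.

```bash
python3 - <<'E'
from h import *
plan([(.5893,-.0227,.214,76.1,3)],-1)
E
```

```text
[-0.07,0.04,1.15,-0.001,-0,0.117,-1], [-0.07,0.05,1.15,-0.001,-0,0.117,-1], [-0.06,0.05,1.15,-0.001,-0,0.117,-1]
3 [ 0.5893 -0.0227  0.2141] yaw 76.11
```

Call:
{"fn": "jog_arm", "kwargs": {"series": [[-0.07,0.04,1.15,0,0,0.117,-1],[-0.07,0.05,1.15,0,0,0.117,-1],[-0.06,0.05,1.15,0,0,0.117,-1],[0,0,0,0,0,0,-1],[0,0,0,0,0,0,-1]]}}

```text
time: 6.92
tool_pos: [0.5903, -0.0233, 0.2153]
tool_rot: [0.787, 0.617, 0.0, 0.0]
ft_force: [0.7, 0.3, -1.7]
finger_gap: 0.0334
```

```bash
python3 - <<'E'
from h import *
b=snap("scene","pics/s3.png")
p,M,o=pose();print(p,np.degrees(np.arctan2(M[1,0],M[0,0])),M[:,2],o["ft_force"],o["wrist_torque"])
x=cv2.imread("pics/s3.png")[170:270,275:375]
cv2.imwrite("pics/c6.png",cv2.resize(x,(600,600),interpolation=2))
E
```

```text
[ 0.59047596 -0.02342552  0.2153718 ] 76.11231929436457 [ 8.00612683e-04  2.24800242e-04 -9.99999654e-01] [ 1.00927402  0.51576239 -2.33342606] [ 0.08241648 -0.17736166 -0.0246546 ]
```

View pics/c6.png

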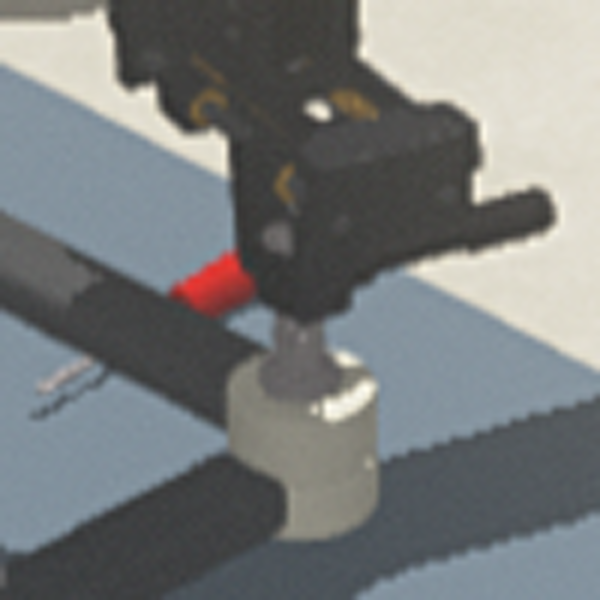

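Call:
{"fn": "jog_arm", "kwargs": {"series": [[0.04,-0.12,0.3,0,0,0,-1],[0,0,0.3,0,0,0,-1],[0,0,0.2,0,0,0,-1],[0,0,0.2,0,0,0,-1],[0,0,0,0,0,0,-1]]}}

```text
time: 7.6
tool_pos: [0.5895, -0.0233, 0.2057]
tool_rot: [0.788, 0.615, 0.0, 0.0]
ft_force: [-1.4, -0.3, 4.8]
finger_gap: 0.0329
```

```bash
cat > r.py <<'E'
from h import *
p,M,o=pose();print(o["time"],p.round(5),"yaw",np.degrees(np.arctan2(M[1,0],M[0,0])).round(2),"tilt",M[:2,2].round(4),"F",o["ft_force"].round(2),"T",o["wrist_torque"].round(3),o["finger_gap"])
E
python3 r.py; python3 r.py
```

```text
7.6 [ 0.58954 -0.02332  0.20574] yaw 75.97 tilt [ 0.001  -0.0003] F [-1.36 -0.32  4.85] T [-0.046  0.209 -0.036] 0.03289896971975451
7.6 [ 0.58954 -0.02332  0.20574] yaw 75.97 tilt [ 0.001  -0.0003] F [-1.36 -0.32  4.85] T [-0.046  0.209 -0.036] 0.03289896971975451
```

Call:
{"fn": "jog_arm", "kwargs": {"series": [[0,0,0.1,0,0,0,-1],[0,0,0,0,0,0.05,-1],[0,0,0,0,0,0.05,-1]]}}

```text
time: 7.98
tool_pos: [0.5906, -0.0224, 0.2043]
tool_rot: [0.818, 0.575, 0.002, 0.0]
ft_force: [1.6, 1.6, -0.6]
finger_gap: 0.0332
```

```bash
python3 r.py
```

```text
7.975 [ 0.59065 -0.02239  0.20428] yaw 70.21 tilt [0.0032 0.0019] F [ 1.64  1.61 -0.55] T [ 0.286 -0.589  0.196] 0.03316959838612162
```

Call:
{"fn": "jog_arm", "kwargs": {"series": [[0,0,0.15,0,0,0,-1],[0,0,0.1,0,0,0,-1],[0,0,0,0,0,0,-1]]}}

```text
time: 8.35
tool_pos: [0.5908, -0.0224, 0.2035]
tool_rot: [0.817, 0.576, 0.002, 0.001]
ft_force: [-0.5, 0.6, 11.3]
finger_gap: 0.033
```

```bash
python3 r.py
```

```text
8.35 [ 0.5908  -0.02237  0.20349] yaw 70.35 tilt [0.0044 0.0008] F [-0.52  0.6  11.35] T [ 0.063 -0.027  0.174] 0.032971484346014907
```

Call:
{"fn": "jog_arm", "kwargs": {"series": [[0,0,0,0,0,-0.03,-1],[0,0,0,0,0,-0.03,-1],[0,0,0,0,0,0,-1]]}}

```text
time: 8.72
tool_pos: [0.5907, -0.0224, 0.2018]
tool_rot: [0.8, 0.6, 0.002, 0.0]
ft_force: [4.6, 2.9, 2.8]
finger_gap: 0.0331
```

```bash
python3 r.py
```

```text
8.725 [ 0.59067 -0.02238  0.2018 ] yaw 73.73 tilt [0.0032 0.0021] F [4.64 2.86 2.76] T [ 0.612 -1.076  0.015] 0.03314628560707226
```

Call:
{"fn": "jog_arm", "kwargs": {"series": [[0.09,0.08,0.1,0,0,0,-1],[0,0,0.2,0,0,0,-1],[0,0,0.1,0,0,0,-1],[0,0,0,0,0,0,-1]]}}

```text
time: 9.22
tool_pos: [0.5909, -0.0223, 0.1975]
tool_rot: [0.8, 0.6, 0.001, 0.0]
ft_force: [4.6, 3.8, 4.3]
finger_gap: 0.0333
```

```bash
python3 r.py
```

```text
9.225 [ 0.59087 -0.02232  0.19751] yaw 73.69 tilt [0.0013 0.0007] F [4.62 3.82 4.34] T [ 0.7   -1.113  0.032] 0.033283400464824385
```

Call:
{"fn": "jog_arm", "kwargs": {"series": [[0.09,0.07,0.2,0,0,0,-1],[0,0,0.3,0,0,0,-1],[0,0,0.2,0,0,0,-1],[0,0,0,0,0,0,-1]]}}

```text
time: 9.72
tool_pos: [0.5911, -0.0223, 0.1904]
tool_rot: [0.8, 0.6, -0.0, 0.0]
ft_force: [3.7, 2.9, 5.3]
finger_gap: 0.0331
```

```bash
python3 r.py
```

```text
9.725 [ 0.59106 -0.02228  0.19039] yaw 73.69 tilt [-0.0003 -0.0006] F [3.7  2.89 5.29] T [ 0.45  -0.77   0.146] 0.033103662350898046
```

Call:
{"fn": "jog_arm", "kwargs": {"series": [[0.06,0.05,0.2,0,0,-0.02,-1],[0,0,0.2,0,0,0,-1],[0,0,0.1,0,0,0,-1],[0,0,0,0,0,0,-1]]}}

```text
time: 10.22
tool_pos: [0.5911, -0.0223, 0.1847]
tool_rot: [0.794, 0.607, -0.001, -0.0]
ft_force: [1.2, 1.7, -1.8]
finger_gap: 0.0333
```

```bash
python3 r.py
```

```text
10.225 [ 0.59111 -0.02229  0.18465] yaw 74.81 tilt [-0.002 -0.001] F [ 1.21  1.74 -1.81] T [ 0.223 -0.491  0.003] 0.0332609743332515
```

Nearly home and free. I press on until it bottoms.

Call:
{"fn": "jog_arm", "kwargs": {"series": [[0,0,0.1,0,0,0,-1],[0,0,0.1,0,0,0,-1],[0,0,0,0,0,0,-1]]}}

```text
time: 10.6
tool_pos: [0.5912, -0.0223, 0.1845]
tool_rot: [0.794, 0.607, -0.001, 0.001]
ft_force: [-2.2, -1.2, 10.9]
finger_gap: 0.0332
```

```bash
python3 r.py
```

```text
10.6 [ 0.5912  -0.02229  0.18449] yaw 74.81 tilt [-0.0009 -0.0021] F [-2.19 -1.19 10.88] T [-0.103  0.405 -0.007] 0.03320912326395762
```

Bottomed at z=0.1845, exactly the grasp height plus 164 mm, with about 13 N, so the hub is on the collar. Now I relieve the press and turn clockwise, watching the torque.

Call:
{"fn": "jog_arm", "kwargs": {"series": [[0,0,-0.1,0,0,0.05,-1],[0,0,0,0,0,0.06,-1],[0,0,0,0,0,0.06,-1],[0,0,0,0,0,0.06,-1],[0,0,0,0,0,0,-1]]}}

```text
time: 11.22
tool_pos: [0.5911, -0.0225, 0.1845]
tool_rot: [0.859, 0.513, -0.001, 0.001]
ft_force: [-1.5, -1.5, 6.6]
finger_gap: 0.0333
```

```bash
python3 r.py; python3 - <<'E'
from h import *
b=snap("scene","pics/s4.png")
x=cv2.imread("pics/s4.png")[170:270,275:385]
cv2.imwrite("pics/c7.png",cv2.resize(x,(660,600),interpolation=2))
E
```

```text
11.225 [ 0.59107 -0.02254  0.18453] yaw 61.69 tilt [-0.0015 -0.0023] F [-1.47 -1.49  6.62] T [-0.17   0.228  0.231] 0.033262292242214574
```

View pics/c7.png

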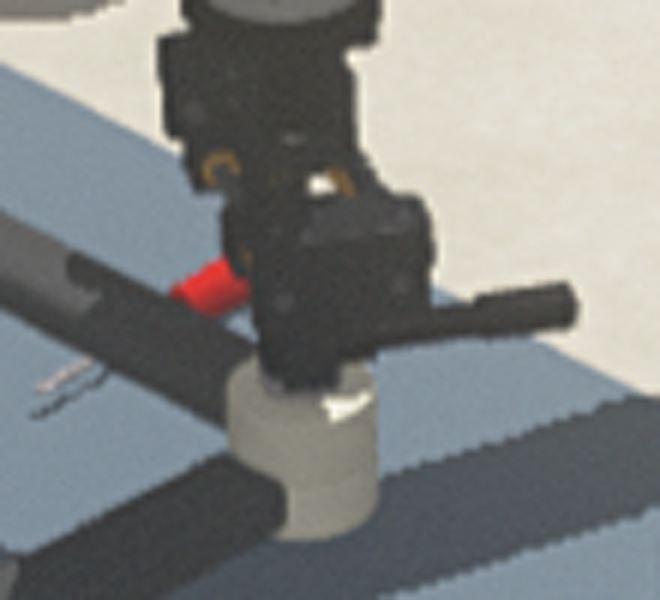

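The hub is on the collar with the handle out, grip end at about (370,221) in the full image. Torque is 0.23–0.26 N m, as expected for a slack clamp. I continue.

Call:
{"fn": "jog_arm", "kwargs": {"series": [[0,0,0,0,0,0.06,-1],[0,0,0,0,0,0.06,-1],[0,0,0,0,0,0.06,-1],[0,0,0,0,0,0.06,-1],[0,0,0,0,0,0,-1]]}}

```text
time: 11.9
tool_pos: [0.5909, -0.0228, 0.1846]
tool_rot: [0.914, 0.406, -0.001, 0.001]
ft_force: [-2.8, -2.1, 5.3]
finger_gap: 0.0332
```

```bash
python3 r.py
```

```text
11.9 [ 0.59088 -0.02285  0.18456] yaw 47.95 tilt [-0.002  -0.0028] F [-2.81 -2.12  5.33] T [-0.277  0.229  0.321] 0.033164087620334334
```

Call:
{"fn": "jog_arm", "kwargs": {"series": [[-0.06,-0.01,0,0,0,0.05,-1],[0,0,0,0,0,0.05,-1],[0,0,0,0,0,0.05,-1],[0,0,0,0,0,0.05,-1],[0,0,0,0,0,0,-1]]}}

```text
time: 12.52
tool_pos: [0.5906, -0.0231, 0.1846]
tool_rot: [0.95, 0.313, -0.001, 0.001]
ft_force: [-1.9, -0.7, 5.7]
finger_gap: 0.0331
```

```bash
python3 r.py
```

```text
12.525 [ 0.59061 -0.02307  0.18456] yaw 36.51 tilt [-0.0015 -0.0024] F [-1.94 -0.75  5.71] T [-0.244  0.146  0.298] 0.03307155664660783
```

```bash
python3 - <<'E'
from h import *
b=snap("scene","pics/s5.png"); t=snap("top","pics/t5.png")
x=cv2.imread("pics/s5.png")[170:270,285:395];y=cv2.imread("pics/t5.png")[200:300,260:360]
cv2.imwrite("pics/c8.png",np.hstack([cv2.resize(x,(440,400),interpolation=2),cv2.resize(y,(360,400),interpolation=2)]))
s=np.array([.590,-.0225])
for a in (121,126.6,132,138): 
    d=np.array([np.cos(np.radians(a)),np.sin(np.radians(a))]); print(a,[proj(c,[*(s+d*.116),.174]).round(1) for c in(b,t)])
E
```

```text
121 [array([370.6, 233.9]), array([273.5, 263.8])]
126.6 [array([371.5, 231.4]), array([276. , 267.7])]
132 [array([371.9, 229.1]), array([278.8, 271.3])]
138 [array([371.9, 226.5]), array([282.2, 274.9])]
```

View pics/c8.png

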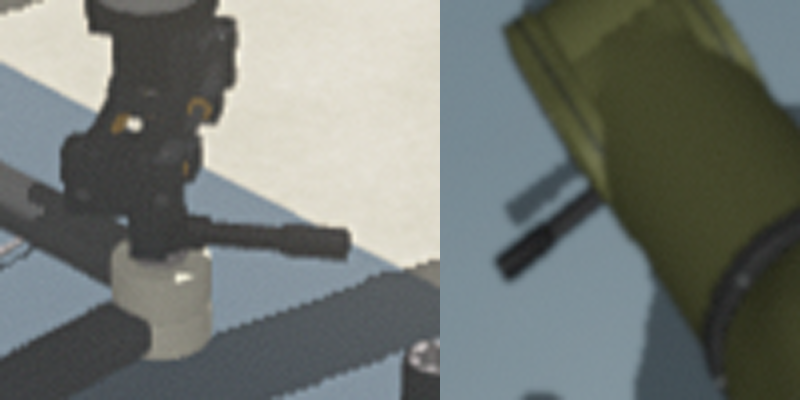

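The grip end is at about (372,231) in the scene view and (279,267) in the top view. That puts the lever at about 128°, against 126.6° from the wrist, so it has barely slipped. I continue in smaller steps until firm.

Call:
{"fn": "jog_arm", "kwargs": {"series": [[0,0,0,0,0,0.04,-1],[0,0,0,0,0,0.04,-1],[0,0,0,0,0,0,-1]]}}

```text
time: 13.0
tool_pos: [0.5905, -0.0231, 0.1845]
tool_rot: [0.961, 0.275, -0.001, 0.001]
ft_force: [-3.1, -1.9, 6.5]
finger_gap: 0.0333
```

```bash
python3 r.py
```

```text
13.0 [ 0.5905  -0.02313  0.18454] yaw 31.93 tilt [-0.0018 -0.0025] F [-3.1  -1.94  6.53] T [-0.301  0.202  0.38 ] 0.033348987138320726
```

Call:
{"fn": "jog_arm", "kwargs": {"series": [[0,0,0,0,0,0.04,-1],[0,0,0,0,0,0.04,-1],[0,0,0,0,0,0,-1]]}}

```text
time: 13.38
tool_pos: [0.5904, -0.0232, 0.1845]
tool_rot: [0.972, 0.236, -0.001, 0.001]
ft_force: [-2.2, -1.3, 6.6]
finger_gap: 0.033
```

```bash
python3 r.py
```

```text
13.375 [ 0.59042 -0.02318  0.18453] yaw 27.35 tilt [-0.002  -0.0026] F [-2.15 -1.27  6.56] T [-0.311  0.309  0.421] 0.03295711502501833
```

Call:
{"fn": "jog_arm", "kwargs": {"series": [[0,0,0,0,0,0.04,-1],[0,0,0,0,0,0.04,-1],[0,0,0,0,0,0,-1]]}}

```text
time: 13.75
tool_pos: [0.5903, -0.0233, 0.1845]
tool_rot: [0.98, 0.197, -0.001, 0.001]
ft_force: [-2.3, -1.3, 7.2]
finger_gap: 0.0333
```

```bash
python3 r.py
```

```text
13.75 [ 0.59028 -0.02326  0.18455] yaw 22.77 tilt [-0.0022 -0.0028] F [-2.3  -1.3   7.19] T [-0.36   0.309  0.388] 0.033270250994842085
```

```bash
python3 - <<'E'
from h import *
b=snap("scene","pics/s6.png"); t=snap("top","pics/t6.png")
x=cv2.imread("pics/s6.png")[170:270,285:395];y=cv2.imread("pics/t6.png")[200:300,260:360]
cv2.imwrite("pics/c9.png",np.hstack([cv2.resize(x,(440,400),interpolation=2),cv2.resize(y,(360,400),interpolation=2)]))
s=np.array([.590,-.0225])
for a in (106,113,120,127): 
    d=np.array([np.cos(np.radians(a)),np.sin(np.radians(a))]); print(a,[proj(c,[*(s+d*.116),.174]).round(1) for c in(b,t)])
E
```

```text
106 [array([365.9, 240.1]), array([268.8, 252.4])]
113 [array([368.5, 237.2]), array([270.6, 257.9])]
120 [array([370.4, 234.3]), array([273.1, 263.1])]
127 [array([371.5, 231.3]), array([276.2, 268. ])]
```

View pics/c9.png

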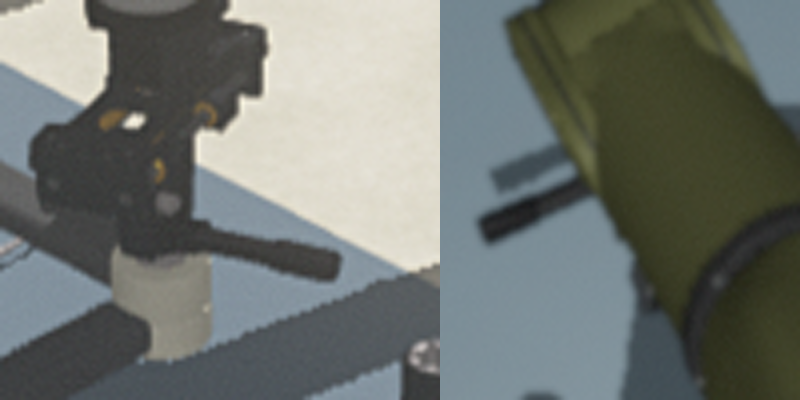

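The grip end at about (369.5,236.7) gives about 115°, so the lever still follows the wrist. I continue to the stop.

Call:
{"fn": "jog_arm", "kwargs": {"series": [[0,0,0,0,0,0.03,-1],[0,0,0,0,0,0.03,-1],[0,0,0,0,0,0,-1]]}}

```text
time: 14.22
tool_pos: [0.5902, -0.0232, 0.1845]
tool_rot: [0.986, 0.168, -0.001, 0.001]
ft_force: [-2.5, -2.3, 7.0]
finger_gap: 0.0332
```

```bash
python3 r.py
```

```text
14.225 [ 0.59018 -0.02324  0.18452] yaw 19.35 tilt [-0.0024 -0.0027] F [-2.46 -2.33  6.97] T [-0.364  0.367  0.478] 0.03322212151442103
```

Call:
{"fn": "jog_arm", "kwargs": {"series": [[0,0,0,0,0,0.03,-1],[0,0,0,0,0,0.02,-1],[0,0,0,0,0,0,-1]]}}

```text
time: 14.6
tool_pos: [0.5901, -0.0233, 0.1845]
tool_rot: [0.99, 0.143, -0.001, 0.001]
ft_force: [-2.8, -1.8, 6.4]
finger_gap: 0.0332
```

```bash
python3 r.py; python3 - <<'E'
from h import *
b=snap("scene","pics/s7.png"); t=snap("top","pics/t7.png")
x=cv2.imread("pics/s7.png")[170:270,285:395];y=cv2.imread("pics/t7.png")[200:300,260:360]
cv2.imwrite("pics/c10.png",np.hstack([cv2.resize(x,(440,400),interpolation=2),cv2.resize(y,(360,400),interpolation=2)]))
E
```

```text
14.6 [ 0.59014 -0.02331  0.18454] yaw 16.49 tilt [-0.0025 -0.0028] F [-2.82 -1.8   6.38] T [-0.346  0.43   0.433] 0.03315282094934556
```

View pics/c10.png

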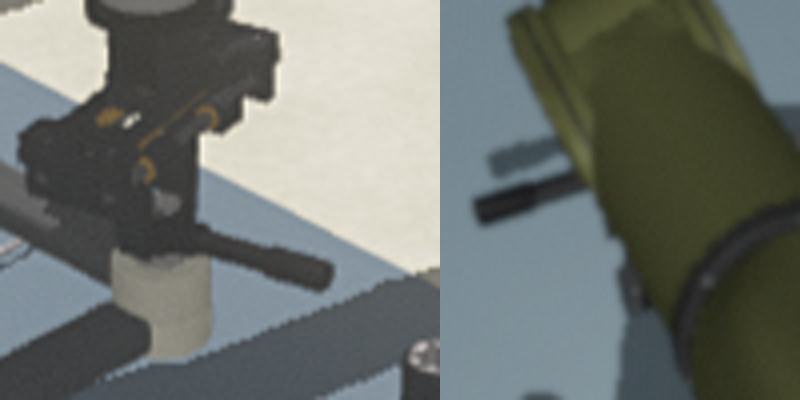

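Call:
{"fn": "jog_arm", "kwargs": {"series": [[0,0,0,0,0,0.03,-1],[0,0,0,0,0,0.03,-1],[0,0,0,0,0,0,-1]]}}

```text
time: 15.08
tool_pos: [0.5901, -0.0238, 0.1845]
tool_rot: [0.993, 0.114, -0.002, 0.002]
ft_force: [-2.2, -2.8, 6.9]
finger_gap: 0.0332
```

```bash
python3 r.py
```

```text
15.075 [ 0.59011 -0.02377  0.18447] yaw 13.1 tilt [-0.0026 -0.0037] F [-2.23 -2.82  6.88] T [-0.556  0.412  0.783] 0.03323357261049171
```

Call:
{"fn": "jog_arm", "kwargs": {"series": [[0,0,0,0,0,0.03,-1],[0,0,0,0,0,0.03,-1],[0,0,0,0,0,0,-1]]}}

```text
time: 15.45
tool_pos: [0.59, -0.0241, 0.1844]
tool_rot: [0.996, 0.084, -0.002, 0.002]
ft_force: [-2.9, -3.8, 6.2]
finger_gap: 0.0333
```

```bash
python3 r.py; python3 - <<'E'
from h import *
b=snap("scene","pics/s8.png"); t=snap("top","pics/t8.png")
x=cv2.imread("pics/s8.png")[170:270,285:395];y=cv2.imread("pics/t8.png")[200:300,260:360]
cv2.imwrite("pics/c11.png",np.hstack([cv2.resize(x,(440,400),interpolation=2),cv2.resize(y,(360,400),interpolation=2)]))
E
```

```text
15.45 [ 0.59005 -0.02411  0.18444] yaw 9.64 tilt [-0.0028 -0.0042] F [-2.92 -3.76  6.21] T [-0.661  0.365  0.739] 0.03332936577842069
```

View pics/c11.png

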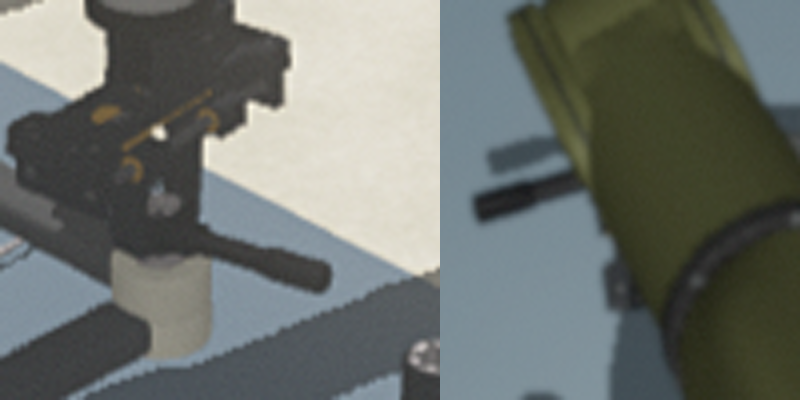

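Torque jumped to about 0.8 N m while the lever stayed at about 110° and the wrist turned 6° further. The clamp is firm against its stop and the hub only slipped in the pads. I relax, open and rise.

Call:
{"fn": "jog_arm", "kwargs": {"series": [[0,0,0,0,0,-0.03,-1],[0,0,-0.1,0,0,0,-1],[0,0,0,0,0,0,0.2],[0,0,0,0,0,0,0.4],[0,0,0,0,0,0,0.5],[0,0,0,0,0,0,0.5],[0,0,0,0,0,0,0.5]]}}

```text
time: 16.42
tool_pos: [0.5914, -0.0219, 0.1853]
tool_rot: [0.995, 0.098, 0.0, -0.0]
ft_force: [0.4, -1.4, -0.6]
finger_gap: 0.0662
```

```bash
python3 r.py
```

```text
16.425 [ 0.59144 -0.02192  0.18533] yaw 11.24 tilt [0.0001 0.0001] F [ 0.37 -1.36 -0.56] T [ 0.017 -0.116 -0.028] 0.0662084510052355
```

Call:
{"fn": "jog_arm", "kwargs": {"series": [[0,0,-1,0,0,0,0.5],[0,0,-2,0,0,0,0.5],[0,0,-4,0,0,0,0.5],[0,0,-4,0,0,0,0.5],[-2,-3,-2,0,0,0,0.5],[-3,-4,0,0,0,0,0.5],[-3,-5,0,0,0,0,0.5],[-3,-5,0,0,0,0,0.5],[-3,-5,0,0,0,0,0.5],[-2,-5,0,0,0,0,0.5],[0,0,0,0,0,0,0.5]]}}

```text
time: 17.8
tool_pos: [0.3795, 0.2157, 0.3166]
tool_rot: [0.995, 0.103, 0.001, -0.001]
ft_force: [0.0, 0.1, 0.1]
finger_gap: 0.0665
```

```bash
python3 r.py; python3 - <<'E'
from h import *
b=snap("scene","pics/s9.png"); t=snap("top","pics/t9.png")
x=cv2.imread("pics/s9.png")[190:270,285:395];y=cv2.imread("pics/t9.png")[200:280,260:340]
cv2.imwrite("pics/c12.png",np.hstack([cv2.resize(x,(440,320),interpolation=2),cv2.resize(y,(320,320),interpolation=2)]))
E
```

```text
17.8 [0.37949 0.21574 0.31664] yaw 11.77 tilt [0.0014 0.0027] F [0.03 0.12 0.08] T [-0.077 -0.118 -0.006] 0.0664728591891778
```

View pics/c12.png

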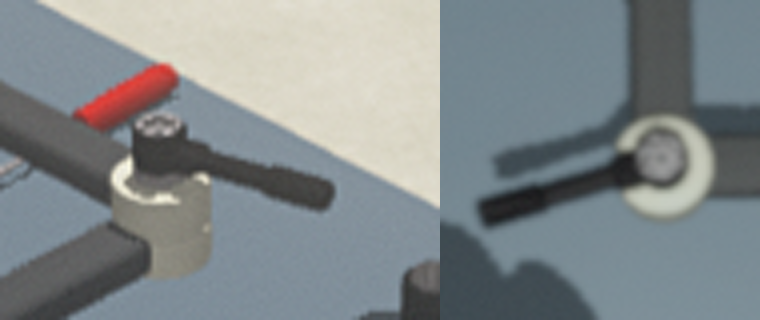

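View pics/t9.png

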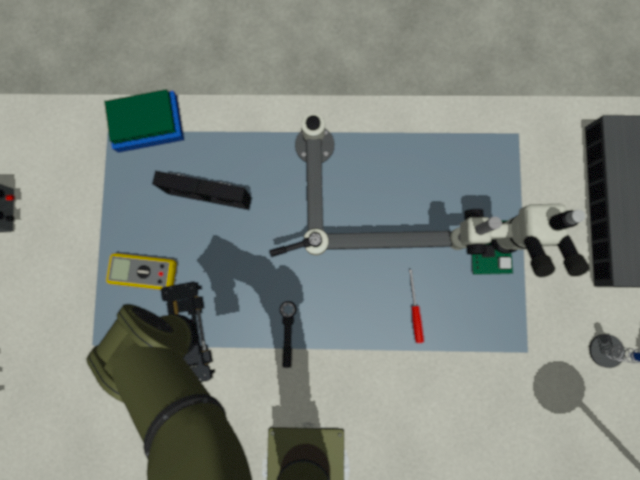

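```bash
python3 - <<'E'
from h import *
a,ct=L("t9"); g=cv2.cvtColor(a,cv2.COLOR_BGR2GRAY)
w=a[...,0].astype(int)-a[...,2]
m=(g<64)&(w<12); m[:236]=0;m[262:]=0;m[:,:265]=0;m[:,304:]=0
p=np.argwhere(m)[:,::-1].astype(np.float32); v=cv2.fitLine(p,cv2.DIST_HUBER,0,.01,.01).ravel(); s=-np.sign(v[0])
P=onz(ct,*v[2:],.174);Q=onz(ct,*(v[2:]+20*s*v[:2]),.174);d=Q-P;print(len(p),"fit deg",np.degrees(np.arctan2(d[1],d[0])))
b,cs=L("s9")
# hub ring top z .192 and grip end in each view
for n,c,h,e in(("top",ct,(260+(660-440+.5)/4-.5,200+157.5/4-.5),(260+(485-440)/4-.5,200+213/4-.5)),("scene",cs,(285+158.5/4-.5,190+124/4-.5),(285+328/4-.5,190+195/4-.5))):
    H=onz(c,*h,.192);E=onz(c,*e,.174);d=E-H;print(n,H,E,np.hypot(*d[:2]),np.degrees(np.arctan2(d[1],d[0])))
H=tri((ct,(314.6,238.9)),(cs,(324.1,220.5)));print("tri ring",H)
E
```

```text
183 fit deg 107.6515776554647
top [ 0.58998379 -0.02227818  0.192     ] [0.55713772 0.08430677 0.174     ] 0.11153123530387041 107.12762497575768
scene [ 0.58741315 -0.02450327  0.192     ] [0.55131445 0.08417834 0.174     ] 0.1145199036387277 108.37395645284677
tri ring [ 0.58960539 -0.02220299  0.19385012]
```

The lever ends at about 107.7°, against an open-side direction of 137°. It was driven to the clockwise edge of the roughly 7° spline play; the alternative slot would be worse at about 168°. I'll regrip the hub lightly and centre the lever within that play, watching the torque so the clamp itself isn't backed off.

```bash
python3 - <<'E'
from h import *
plan([(.5908,-.0224,.27,17.6,7),(.5908,-.0224,.188,17.6,4)],.5)
E
```

```text
[2.27,3.87,0.66,0,-0,-0.016,0.5], [2.21,3.9,0.66,0,-0,-0.016,0.5], [2.14,3.94,0.66,0,-0,-0.016,0.5], [2.08,3.97,0.66,0,-0,-0.016,0.5], [2.02,4,0.66,0,-0,-0.016,0.5], [1.95,4.03,0.66,0,-0,-0.016,0.5], [1.89,4.06,0.66,0,-0,-0.016,0.5], [-0,-0,2.05,0,-0,0.001,0.5], [-0,-0,2.05,0,-0,0.001,0.5], [-0,-0,2.05,0,-0,0.001,0.5], [-0,-0,2.05,0,-0,0.001,0.5]
11 [ 0.5909 -0.0224  0.188 ] yaw 17.49
```

Call:
{"fn": "jog_arm", "kwargs": {"series": [[2.27,3.87,0.66,0,0,-0.016,0.5],[2.21,3.9,0.66,0,0,-0.016,0.5],[2.14,3.94,0.66,0,0,-0.016,0.5],[2.08,3.97,0.66,0,0,-0.016,0.5],[2.02,4,0.66,0,0,-0.016,0.5],[1.95,4.03,0.66,0,0,-0.016,0.5],[1.89,4.06,0.66,0,0,-0.016,0.5],[0,0,0,0,0,0,0.5],[0,0,0,0,0,0,0.5]]}}

```text
time: 19.02
tool_pos: [0.5899, -0.0237, 0.2689]
tool_rot: [0.988, 0.152, -0.0, -0.0]
ft_force: [0.3, 0.7, -0.5]
finger_gap: 0.0661
```

```bash
python3 r.py; python3 - <<'E'
from h import *
plan([(.5910,-.0222,.188,17.6,4)],.5)
E
```

```text
19.025 [ 0.58989 -0.02371  0.26892] yaw 17.54 tilt [-0.0009  0.0002] F [ 0.26  0.66 -0.54] T [ 0.016 -0.084 -0.054] 0.06614397621947553
[0.04,-0.03,2.02,-0,0,-0,0.5], [0.04,-0.03,2.02,-0,0,-0,0.5], [0.04,-0.03,2.02,-0,0,-0,0.5], [0.04,-0.03,2.02,-0,0,-0,0.5]
4 [ 0.591  -0.0221  0.1881] yaw 17.54
```

Call:
{"fn": "jog_arm", "kwargs": {"series": [[0.04,-0.03,2.02,0,0,0,0.5],[0.04,-0.03,2.02,0,0,0,0.5],[0.04,-0.03,2.02,0,0,0,0.5],[0.04,-0.03,1.9,0,0,0,0.5],[0,0,0,0,0,0,0],[0,0,0,0,0,0,-0.1],[0,0,0,0,0,0,-0.3],[0,0,0,0,0,0,-0.4],[0,0,0,0,0,0,-0.4],[0,0,0,0,0,0,-0.4]]}}

```text
time: 20.27
tool_pos: [0.5904, -0.0221, 0.1903]
tool_rot: [0.988, 0.153, -0.001, 0.001]
ft_force: [-4.3, -1.4, 6.1]
finger_gap: 0.033
```

```bash
python3 r.py
```

```text
20.275 [ 0.59041 -0.02207  0.19032] yaw 17.62 tilt [-0.0019 -0.002 ] F [-4.26 -1.44  6.06] T [-0.43   0.788  0.038] 0.03298928476095313
```

Call:
{"fn": "jog_arm", "kwargs": {"series": [[0,0,0,0,0,-0.02,-0.4],[0,0,0,0,0,-0.02,-0.4],[0,0,0,0,0,0,-0.4]]}}

```text
time: 20.65
tool_pos: [0.5903, -0.022, 0.1903]
tool_rot: [0.985, 0.173, -0.001, 0.001]
ft_force: [-5.1, -1.0, 5.5]
finger_gap: 0.0331
```

```bash
python3 r.py
```

```text
20.65 [ 0.59027 -0.022    0.19032] yaw 19.89 tilt [-0.0022 -0.0018] F [-5.12 -1.01  5.54] T [-0.379  0.877 -0.135] 0.03309735953822033
```

Torque is now rising the other way (−0.13 N m), still well below what turns the clamp. I stop there, release and withdraw.

Call:
{"fn": "jog_arm", "kwargs": {"series": [[0,0,0,0,0,0.01,-0.4],[0,0,0,0,0,0,0.1],[0,0,0,0,0,0,0.3],[0,0,0,0,0,0,0.5],[0,0,0,0,0,0,0.5],[0,0,0,0,0,0,0.5],[0,0,-1,0,0,0,0.5],[0,0,-2,0,0,0,0.5],[0,0,-4,0,0,0,0.5],[0,0,-4,0,0,0,0.5],[-2,-3,-2,0,0,0,0.5],[-3,-4,0,0,0,0,0.5],[-3,-5,0,0,0,0,0.5],[-3,-5,0,0,0,0,0.5],[-3,-5,0,0,0,0,0.5],[-2,-5,0,0,0,0,0.5],[0,0,0,0,0,0,0.5]]}}

```text
time: 22.78
tool_pos: [0.3487, 0.1836, 0.3207]
tool_rot: [0.985, 0.173, 0.001, -0.001]
ft_force: [-0.2, -0.9, -0.1]
finger_gap: 0.0658
```

```bash
python3 r.py; python3 - <<'E'
from h import *
snap("scene","pics/s10.png"); snap("top","pics/t10.png")
x=cv2.imread("pics/s10.png")[190:270,285:395];y=cv2.imread("pics/t10.png")[200:280,260:340]
cv2.imwrite("pics/c13.png",np.hstack([cv2.resize(x,(440,320),interpolation=2),cv2.resize(y,(320,320),interpolation=2)]))
a,ct=L("t10"); g=cv2.cvtColor(a,cv2.COLOR_BGR2GRAY)
w=a[...,0].astype(int)-a[...,2]
m=(g<64)&(w<12); m[:236]=0;m[262:]=0;m[:,:265]=0;m[:,304:]=0
p=np.argwhere(m)[:,::-1].astype(np.float32); v=cv2.fitLine(p,cv2.DIST_HUBER,0,.01,.01).ravel(); s=-np.sign(v[0])
P=onz(ct,*v[2:],.174);Q=onz(ct,*(v[2:]+20*s*v[:2]),.174);d=Q-P;print(len(p),"fit deg",np.degrees(np.arctan2(d[1],d[0])))
E
```

```text
22.775 [0.34874 0.18364 0.3207 ] yaw 19.88 tilt [0.0017 0.0014] F [-0.21 -0.85 -0.13] T [-0.038 -0.137 -0.01 ] 0.0658117954019153
184 fit deg 112.33086052689477
```

View pics/c13.png

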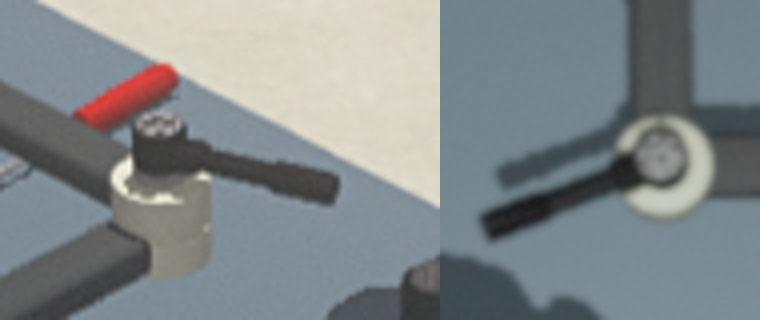

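View pics/s10.png

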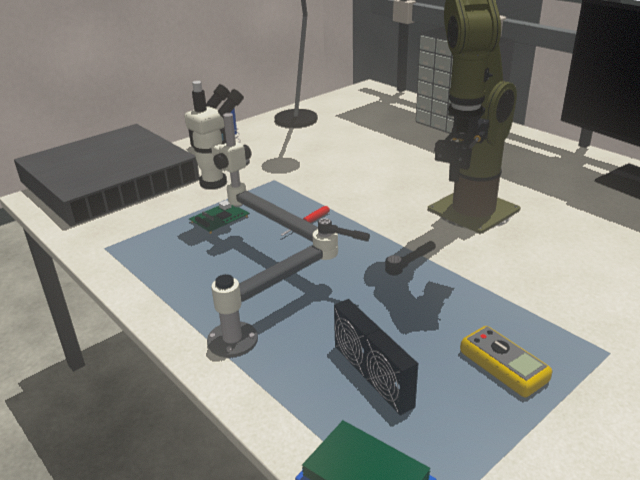

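The pictures show the hub flat on the collar at an unchanged pixel height, the lever at about 112°, and everything else where it was. I hand the job in.

```bash
python3 -c "
from station import env
print(env.finish_job())"
```

```text
the job is handed in; nothing more can be done
None
```

The smaller lever is on the clamp stud with its hub flat on the collar. I tightened it clockwise to the stop, let go, and handed the job in at about 23 s.

- **Fit:** The splines meshed after a few degrees of turning by feel. The hub bottomed at a tool height of 184.5 mm, which is the height I grasped it at plus 164 mm. Pressing took no more than about 13 N.
- **Tightening:** The torque rose from about 0.26 to 0.45 N m, then jumped to about 0.8 N m with the lever standing still. Past that point the hub slipped about 6° in the pads.
- **After letting go:** The lever stood at about 108°, so I regripped the hub and turned it back anticlockwise. The wrist torque reached only −0.13 N m, so I believe the clamp did not move. The lever ended up moving 4.6°, more than the 2.3° I turned the wrist, but within the roughly 7° of spline play.
- **Final check:** The lever points to about 112°, against an open-side direction of 137°. It is about 25° off, the nearest of the six positions; the next would have been about 35° off. It clears both links.
- **Surroundings:** The robot is clear of the lever, and everything else looked in place in the last pictures.

I could not read the clamp angle directly, so "fully tight" rests on the torque jump and the lever stopping.

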